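# Bin the rejected sample and flag the bin

## Task

Put the sample case with the red dot into the red reject bin. Then flag the bin: take the yellow spring clip off its holder, squeezing its handles to open it, and let it close on the bin's low front lip so that it grips the lip upright and square. Leave the two sample cases without a dot where they lie.

Things in the scene. Friction and masses are not known exactly. Their poses are not given: they have to be found in the camera images.
- reject_case: clear round sample case with a silvery foil disc and a red dot (24 mm) on its lid: 61 mm in diameter, 14 mm high, about 30 g, lying flat on the bench. Origin: centre of its underside, z up
- good_case_a: the same sort of case without a dot, 61 mm in diameter, 14 mm high; to be left alone. Origin: centre of its underside
- good_case_b: another such case without a dot; to be left alone. Origin: centre of its underside
- bin: red open reject bin, fixed: 150 mm (x) by 180 mm (y) outside, walls and floor 4 mm thick. Front wall (-x side) is a plain lip 40 mm high; back and side walls are 73 mm high with their rims, the sides sloping down to 40 mm over the front 35 mm. Origin: centre of the underside; x points from the lip to the back, z up
- bin_lip (a point): middle of the top edge of the bin's front lip (4 mm thick, free over 170 mm along y), 40 mm above the bench, centred in the lip's thickness; axes as the bin's
- clip_holder: clip holder fixed to the bench: grey foot 70 x 70 x 10 mm with an upright aluminium plate, 4 mm thick (x), 60 mm wide (y), its top edge 50 mm above the bench. Origin: centre of the underside of the foot
- clip: yellow spring clip, loose, 50 g, 24 mm wide (y), at first clipped upright on the top edge of the holder's plate. Origin on its pivot (62 mm above the bench at the start), z up, x across the jaws. Two handles rise to 36 mm above the origin, 30 mm apart over their outsides at the top; two jaws reach 28 mm below it. A wall can enter the jaws up to 4 mm below the origin
- clip_jaw (a joint): opening angle of the clip: 0 when it grips a 4 mm wall, -0.16 shut on nothing, 0.53 fully open (jaw ends 16 mm apart). To open it, squeeze the handles from above, fingers closing along the clip's x, fingertips about 8 mm above its origin, with 20 N or more, until they are parallel, about 13 mm over their outsides
- clip_mouth (a point): point midway between the ends of the clip's jaws, 28 mm below the clip's origin; axes as the clip's
Things that resemble listed ones, but are neither listed nor needed, are in the scene too. There is more than one size of the clip; the one meant has the size given above.

How it is judged:
On the way, in this order (a step that is already met when the one before it is completed fails the run):
1. the case with the red dot lies released in the bin (x of reject_case in the frame of bin between -0.073 and 0.073 m and y of reject_case in the frame of bin between -0.088 and 0.088 m and z of reject_case in the frame of bin between -0.005 and 0.05 m and contact force between reject_case and the fingers below 0.2 N and linear speed of reject_case below 0.05 m/s), for 0.2 s.
2. the clip grips the bin's front lip, released (x of clip_mouth in the frame of bin_lip between -0.008 and 0.008 m and y of clip_mouth in the frame of bin_lip between -0.08 and 0.08 m and z of clip_mouth in the frame of bin_lip between -0.03 and -0.004 m and value of joint clip_jaw between -0.1 and 0.15 rad and contact force between clip and bin above 1 N and angle between clip's own z axis and vertical below 0.35 rad and angle between the x axis of clip and the x axis of bin, either way round below 0.35 rad and contact force between clip and the fingers below 0.2 N and linear speed of clip below 0.02 m/s), for 0.2 s.
At the end, for the whole second after the job is handed in: Dotted case at rest in the bin (origin < 50 mm up). Clip released on the front lip: jaw ends 4 to 30 mm below its top, within 8 mm of its mid-plane, jaw joint -0.1 to 0.15, pressing > 1 N, upright and square within 0.35 rad. Undotted cases moved < 20 mm (all of step 1 and all of step 2 and distance of each of good_case_a, good_case_b from where it was at the start of the episode below 0.02 m); the robot touches nothing.
It fails at once if a case without a dot is moved by more than 20 mm (distance of any of good_case_a, good_case_b from where it was at the start of the episode above 0.02 m).
It also fails if it takes over 48 s, if anything falls off the work surface, if the arm or the gripper's body presses on something with over 40 N, if the wrist force passes 120 N, or if a joint passes its speed limit or range.

## Robot

A 7-joint arm with a two-finger parallel gripper is mounted at the origin on a cart in front of the work surface, level with it; the furniture and walls round the work are solid. World frame = base frame: x ahead of the robot, y to its left, z up, the work surface at z = 0. Lengths are in m, angles in rad, forces in N, time in s.
With the tool pointing down it reaches from about 0.35 to 0.9 m from the base axis. Payload 8.1 kg.
Tool frame: the origin (TCP) lies at the very end of the fingers, on their centre line; the grasp point (between the pads) lies 19 mm behind it; z points along the fingers, y is the line along which they close (so a half turn about z gives the same grasp; the last joint's range is limited). The gripper opens to 92 mm and grips with 3 to 60 N. Pads are 19 mm wide; open, the fingers measure 130 mm over their backs; the gripper's body (75 mm by 190 mm) begins 47 mm behind the grasp point.
Start: joints at [-1.391, 0.434, 0.025, 1.573, -0.012, 1.134, -0.075], TCP at [0.174, 0.6, 0.227] pointing down, gripper open.
Joint ranges: [-2.62, 2.62], [-0.44, 2.09], [-1.27, 1.32], [0.08, 2.57], [-1.32, 4.46], [0.12, 2], [-2.74, 2.74]. Speed limits (rad/s): [2.22, 2.22, 3.01, 3.01, 3.14, 3.14, 3.14].

## Interface

Orientations are given as a rotation vector (axis times angle).
In Python, from plant import observe, camera, job_done, recognise, outline_of gives the robot as it stands.
- The arm moves only by the shell command python3 -m pendant 'ROWS'. ROWS is JSON, a list of rows, each a list of 3 entries, a list of its own where there are three numbers: the turn, a rotation vector about the tool's x, y, z in degrees, then the shift along the tool's x, y, z in cm, then the finger opening in cm, from 0 to 9.18. A call has 1 to 5 rows; each row is the pose to reach, as a shift and turn from the pose commanded when the call began, along the tool's axes at that moment; what a row does not reach only later rows make up. A row lasts 1/12 s, in which the tool goes at most 41.7 mm and 7.16 degrees, less where a joint would pass 70% of its speed; a pose out of reach is approached as far as the arm can. A call with a gripper value outside its range is refused whole. The fingers move at their own pace and stop on an object; the grip force is fixed at half the most. Time passes only in rows, so rows that repeat a pose let the fingers close. It gives the time, the measured TCP pose, the force, the opening and the grip force at its end, in the units of the state.
- observe(): the state, without advancing time (a new reading comes with each control period).
- camera(name): name is "scene" or "top" or "wrist"; returns a dict with "img" (480x640x3 uint8, red, green, blue), "z_map" (480x640 float32, m along the optical axis (not along the pixel's ray), 0 where there is no reading), "mtx" (3x3 intrinsics, pixels), "cam_to_world" (4x4, takes a point from camera to world coordinates). Camera axes: x right, y up, looking along -z (the intrinsics and any distortion apply to the point x, -y, -z); pixel columns grow to the right and rows downward; lengths in m; the calibration is good to about 2 mm. A picture is of the moment at which its call begins.
- job_done(): hands the job in; it is judged then, once.
Trained networks look in a picture, given as the dict that the camera call returned (one of the last four; its "shot" number tells which), for a name from the list of things; names that differ only in an ending like _2 or _b are one class to them, and where a whole thing is asked for, a point or a joint stands for the part that bears it (a point fixed in the world has none). Each returns a list of dicts, best first, with "p" (0 to 1); they miss things now and then, are a little off and sometimes report something else, mostly with a low value. They report only what shows in the picture. A call takes as long as a camera call. They do not tell look-alikes from the thing itself.
- recognise(picture, target): "position" ([x, y, z] in m, in world coordinates, good to about 4 mm: the middle of the surface that is visible of it).
- outline_of(picture, target): "region" (480x640 bool, what is visible of it).
The state is a dict: "time_s": time; "joints": joint angles; "joint_vel": joint speeds; "joint_efforts": joint torques, N m; "tcp_pos": TCP position; "tool_rot": TCP orientation; "contact_force": force on the tool from outside, world axes, zero at the start; "torque": the same for the moment, N m; "opening": opening from 0.0 (shut) to 1.0 (fully open); "grip_force": force on a finger pad.
Only numpy, scipy, OpenCV 4.12 (cv2) and the standard library are available. Lean on these libraries where they do the work, as an engineer would, in place of code of your own. Each camera call takes 0.05 s, during which the arm holds its last target. There are 200 camera calls.

## Working session

There is one attempt and no reset: what is moved stays moved. The work goes in short steps, Python scripts to look and compute and a shell command to move; the robot and the scene stay as the last step left them, time stands still between calls to the robot, and variables do not carry over. Pictures are saved under pics/ and viewed, at most 10 in all, crops included, and the job is handed in when it is done.

```bash
mkdir -p pics
cat > h.py <<'E'
import numpy as np, cv2
from plant import observe, camera, job_done, recognise, outline_of
from scipy.spatial.transform import Rotation as R
def world(c,mask_or_px):
    if isinstance(mask_or_px,np.ndarray) and mask_or_px.dtype==bool: v,u=np.nonzero(mask_or_px)
    else: u,v=np.array(mask_or_px).T
    z=c["z_map"][v,u]; k=z>0; u,v,z=u[k],v[k],z[k]; K=c["mtx"]
    p=np.stack([(u-K[0,2])/K[0,0]*z,-(v-K[1,2])/K[1,1]*z,-z,np.ones_like(z)])
    return (c["cam_to_world"]@p)[:3].T
def save(c,n,crop=None,s=1):
    im=c["img"][:,:,::-1]
    if crop: a,b,d,e=crop; im=im[b:e,a:d]
    cv2.imwrite("pics/"+n,cv2.resize(im,None,fx=s,fy=s,interpolation=cv2.INTER_CUBIC))
E
python3 - <<'E'
from h import *
np.set_printoptions(precision=3,suppress=True)
o=observe(); print(o["tcp_pos"],R.from_rotvec(o["tool_rot"]).as_matrix(),o["time_s"])
ims=[]
for n in ["scene","top"]:
    c=camera(n); save(c,n+".png"); print(n,c["cam_to_world"][:3,3])
    for t in ["reject_case","bin","clip_holder","clip"]:
        for d in outline_of(c,t):
            m=d["region"]; v,u=np.nonzero(m); w=world(c,m)
            print(t,round(d["p"],2),"px",int(u.mean()),int(v.mean()),m.sum(),"med",np.median(w,0),"lo",np.percentile(w,2,0),"hi",np.percentile(w,98,0))
E
```

```text
[0.174 0.6   0.226] [[-0.96   0.279 -0.   ]
 [ 0.279  0.96  -0.002]
 [-0.    -0.002 -1.   ]] 0.0
scene [-0.04  -0.319  0.547]
reject_case 0.89 px 206 262 885 med [0.462 0.184 0.013] lo [ 0.437  0.159 -0.001] hi [0.496 0.226 0.016]
bin 0.82 px 410 251 9799 med [ 0.677 -0.095  0.017] lo [ 0.565 -0.194  0.002] hi [ 0.736 -0.006  0.072]
clip_holder 0.78 px 290 227 1120 med [0.624 0.118 0.01 ] lo [0.591 0.089 0.001] hi [0.661 0.155 0.048]
clip_holder 0.19 px 291 307 1094 med [0.446 0.004 0.013] lo [ 0.422 -0.021  0.001] hi [0.478 0.035 0.015]
clip 0.75 px 289 199 524 med [0.623 0.127 0.072] lo [0.614 0.116 0.035] hi [0.644 0.142 0.097]
clip 0.66 px 256 242 267 med [0.537 0.136 0.024] lo [ 0.528  0.128 -0.002] hi [0.596 0.176 0.043]
top [0.362 0.026 0.946]
reject_case 0.61 px 212 301 1091 med [0.466 0.188 0.015] lo [0.439 0.161 0.01 ] hi [0.494 0.216 0.019]
bin 0.85 px 386 185 11319 med [ 0.662 -0.104  0.006] lo [ 0.571 -0.192  0.002] hi [ 0.735 -0.006  0.074]
clip_holder 0.88 px 252 208 1403 med [0.622 0.122 0.011] lo [0.593 0.092 0.003] hi [0.665 0.164 0.051]
clip 0.72 px 240 255 140 med [0.54  0.141 0.031] lo [0.53  0.131 0.009] hi [0.551 0.151 0.046]
clip 0.64 px 244 193 419 med [0.633 0.132 0.075] lo [0.615 0.118 0.002] hi [0.674 0.146 0.101]
```

View pics/scene.png

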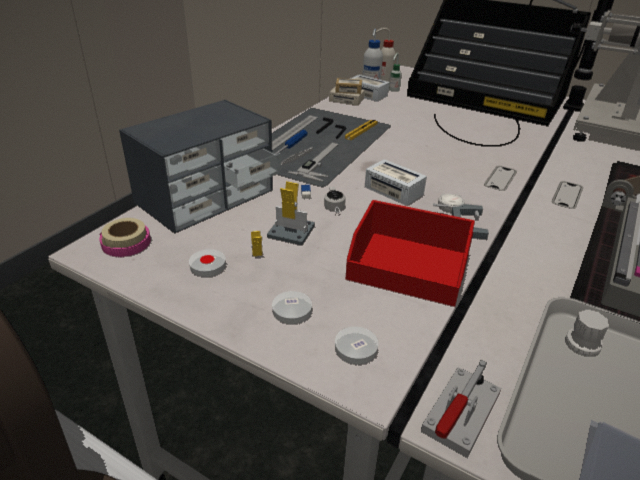

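View pics/top.png

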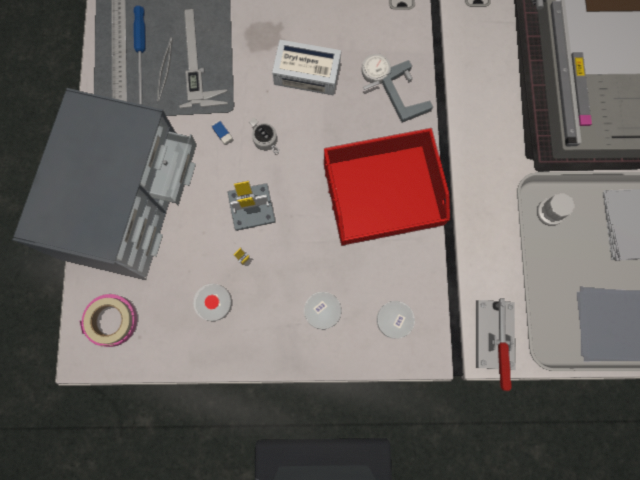

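The case with the red dot is at scene (207,262) and top (212,303). The cases without a dot are at scene (291,307) and (356,346). There are two clip candidates. One is on the holder's plate at scene (289,199) and top (244,193), with its top about 98 mm up, which fits the 62+36 mm given. The other is a smaller one on the bench at scene (256,242) and top (242,256), about 45 mm high. The clip on the holder is the one meant, and I'll confirm it in a crop while measuring yaws and obstacles.

Run:
```python
from h import *
np.set_printoptions(precision=4,suppress=True)
for n in ["scene","top"]:
    c=camera(n)
    if n=="scene": save(c,"clipcrop.png",(220,160,340,270),5)
    hsv=cv2.cvtColor(c["img"],cv2.COLOR_RGB2HSV)
    vv,uu=np.mgrid[:480,:640]
    allp=world(c,np.ones((480,640),bool)); 
    red=((hsv[...,0]<6)|(hsv[...,0]>174))&(hsv[...,1]>150)
    w=world(c,red&(c["z_map"]>0))
    dot=w[(abs(w[:,0]-.465)<.03)&(abs(w[:,1]-.187)<.03)]
    print(n,"dot",dot.mean(0),np.ptp(dot,axis=0))
    b=w[(w[:,0]>.52)&(w[:,0]<.78)&(abs(w[:,1]+.1)<.14)]
    rect=cv2.minAreaRect(b[:,:2].astype(np.float32)); print("bin rect",rect,b[:,2].max())
    lip=b[(b[:,2]>.034)&(b[:,2]<.044)]
    f=lip[lip[:,0]<.62]; 
    print("lip top n",len(f)); 
    if len(f)>10:
        p=np.polyfit(f[:,1],f[:,0],1); print("fit",p,f.min(0),f.max(0))
    # yellow
    yel=(hsv[...,0]>18)&(hsv[...,0]<32)&(hsv[...,1]>150)
    y=world(c,yel); y=y[(y[:,0]>.59)&(y[:,0]<.67)&(y[:,1]>.09)&(y[:,1]<.17)&(y[:,2]>.03)]
    for lo,hi in [(.03,.05),(.05,.07),(.07,.09),(.09,.11)]:
        s=y[(y[:,2]>=lo)&(y[:,2]<hi)]; 
        if len(s)>4: print("yel",lo,len(s),s.mean(0),s.min(0),s.max(0),cv2.minAreaRect(s[:,:2].astype(np.float32)))
    q=allp[(abs(allp[:,0]-.625)<.05)&(abs(allp[:,1]-.125)<.05)]
    ft=q[(q[:,2]>.006)&(q[:,2]<.014)]; print("foot",cv2.minAreaRect(ft[:,:2].astype(np.float32)))
    cab=allp[(allp[:,1]>.18)&(allp[:,1]<.5)&(allp[:,0]>.5)&(allp[:,0]<.85)&(allp[:,2]>.06)]; print("cab",cab.min(0),cab.max(0),cab[cab[:,2]>.1].min(0))
```

```text
scene dot [0.4678 0.1889 0.0143] [0.0227 0.0239 0.0047]
bin rect ((0.6509101986885071, -0.09991538524627686), (0.15567538142204285, 0.1826942265033722), 10.848779678344727) 0.07426679076436304
lip top n 523
fit [-0.1211  0.5675] [ 0.5598 -0.2011  0.034 ] [ 0.6161 -0.0179  0.0439]
yel 0.03 76 [0.6228 0.1279 0.0428] [0.6189 0.1158 0.0348] [0.6267 0.139  0.0496] ((0.6224668622016907, 0.12765100598335266), (0.006627286318689585, 0.02355928346514702), 12.118431091308594)
yel 0.05 121 [0.6233 0.1278 0.0601] [0.6179 0.1159 0.05  ] [0.6389 0.1404 0.07  ] ((0.6279127597808838, 0.1298762410879135), (0.018430154770612717, 0.023832611739635468), 18.22534942626953)
yel 0.07 156 [0.627  0.1278 0.0814] [0.6138 0.1156 0.0701] [0.6423 0.1442 0.0899] ((0.6292102336883545, 0.12945404648780823), (0.029074450954794884, 0.023422768339514732), 13.307940483093262)
yel 0.09 101 [0.6289 0.129  0.094 ] [0.6128 0.1146 0.09  ] [0.6451 0.1438 0.0995] ((0.629062831401825, 0.1293497383594513), (0.03360433131456375, 0.022634288296103477), 14.008471488952637)
foot ((0.6292742490768433, 0.12653681635856628), (0.071791
[... 653 characters left out ...]
3] [0.6348 0.1411 0.0698] ((0.6274253726005554, 0.13128899037837982), (0.012860635295510292, 0.02153054252266884), 11.138819694519043)
yel 0.07 112 [0.6352 0.1331 0.0801] [0.6178 0.1198 0.0704] [0.6413 0.1441 0.09  ] ((0.6287731528282166, 0.13173623383045197), (0.02311856485903263, 0.02126678079366684), 11.966815948486328)
yel 0.09 86 [0.6322 0.1324 0.0959] [0.6135 0.1185 0.0901] [0.6447 0.1445 0.1017] ((0.6290308833122253, 0.1317254602909088), (0.029655639082193375, 0.020815730094909668), 12.156065940856934)
foot ((0.6195253133773804, 0.13097859919071198), (0.08926503360271454, 0.07964618504047394), 11.109875679016113)
cab [0.5053 0.2126 0.06  ] [0.7728 0.4473 0.1652] [0.5053 0.2128 0.1   ]
```

View pics/clipcrop.png

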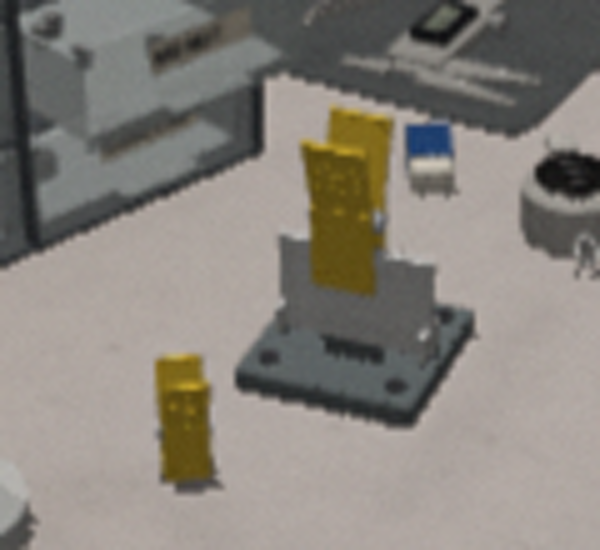

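The crop shows the small clip standing on the bench at crop (185,420). The full-size one is upright on the holder plate at crop (345,200), so that one is meant. Measured positions:

| Thing | Position (m) | Yaw / height |
|---|---|---|
| Dotted case | (0.467, 0.189) | top 15 mm up |
| Clip | (0.629, 0.130) | yaw ~12°, top ~0.098 |
| Bin | ~(0.652, -0.10) | yaw ~11° |

All of these agree with the text.

```bash
cat > d.py <<'E'
import sys
from h import *
# d.py x y z [angle of tool y, deg] -> shift cm in tool axes, turn about tool z deg (tool pointing down)
a=[float(v) for v in sys.argv[1:]]; o=observe(); M=R.from_rotvec(o["tool_rot"])
print("t",round(o["time_s"],2),"tcp",np.round(o["tcp_pos"],4),"shift",np.round(M.inv().apply(np.array(a[:3])-o["tcp_pos"])*100,2),"opening",round(o["opening"],3),"F",np.round(o["contact_force"],1))
if len(a)>3:
    t=np.radians(a[3]); y=np.array([-0,0,0.])+[np.cos(t),np.sin(t),0]; z=np.array([0,0,-1.]); x=np.cross(y,z)
    print("turn",np.round((M.inv()*R.from_matrix(np.stack([x,y,z],1))).as_rotvec(degrees=True),2))
E
python3 d.py 0.467 0.1895 0.1 73.8
```

```text
t 0.6 tcp [0.1744 0.6002 0.2268] shift [-39.56 -31.27  12.67] opening 0.994 F [-0.7 -0.3  0.8]
turn [ 0.    0.   -0.01]
```

```bash
python3 -m pendant '[[[0,0,0],[-3,-2.4,0],9.18],[[0,0,0],[-6.1,-4.8,0],9.18],[[0,0,0],[-9.3,-7.3,0.5],9.18],[[0,0,0],[-12.4,-9.8,1.5],9.18],[[0,0,0],[-15.5,-12.3,2.5],9.18]]'
python3 -m pendant '[[[0,0,0],[-3.1,-2.5,0.8],9.18],[[0,0,0],[-6.2,-4.9,1.6],9.18],[[0,0,0],[-9.3,-7.3,2.4],9.18],[[0,0,0],[-12.4,-9.7,3.2],9.18],[[0,0,0],[-15.5,-12.2,4],9.18]]'
python3 -m pendant '[[[0,0,0],[-3.1,-2.4,0.8],9.18],[[0,0,0],[-6.2,-4.7,1.6],9.18],[[0,0,0],[-8.5,-6.8,4],9.18],[[0,0,0],[-8.5,-6.8,6],9.18]]'
python3 d.py 0.467 0.1895 0.004 73.8
python3 - <<'E'
from h import *
c=camera("wrist"); save(c,"w1.png")
hsv=cv2.cvtColor(c["img"],cv2.COLOR_RGB2HSV)
red=((hsv[...,0]<6)|(hsv[...,0]>174))&(hsv[...,1]>150)
w=world(c,red); w=w[(abs(w[:,0]-.467)<.04)&(abs(w[:,1]-.19)<.04)]
print("dot",w.mean(0),np.ptp(w,axis=0), [ (x['p'],x['position']) for x in recognise(c,"reject_case")])
E
```

```text
time_s: 1.02
tcp_pos: [0.2899, 0.4374, 0.2019]
tool_rot: [0.443, 3.11, 0.002]
contact_force: [1.0, 0.7, 0.5]
opening: 1.006
grip_force: 0.0
time_s: 1.43
tcp_pos: [0.4047, 0.277, 0.1618]
tool_rot: [0.442, 3.11, 0.001]
contact_force: [0.6, -0.1, -0.4]
opening: 1.0
grip_force: 0.0
time_s: 1.77
tcp_pos: [0.4706, 0.1828, 0.1017]
tool_rot: [0.455, 3.104, -0.002]
contact_force: [-0.8, -0.5, -0.8]
opening: 1.003
grip_force: 0.0
t 1.77 tcp [0.4706 0.1828 0.1017] shift [0.58 0.54 9.77] opening 1.003 F [-0.8 -0.5 -0.8]
turn [-0.03  0.25 -0.49]
dot [0.46753988 0.18971316 0.01589759] [0.03613248 0.05112133 0.1338889 ] [(0.75, [0.4652, 0.1894, 0.0194])]
```

```bash
python3 -m pendant '[[[0,0,0],[0.5,0.5,3],9.18],[[0,0,0],[0.5,0.5,5.5],9.18],[[0,0,0],[0.5,0.5,7.5],9.18],[[0,0,0],[0.5,0.5,9],9.18],[[0,0,0],[0.5,0.5,9.6],9.18]]'
python3 -m pendant '[[[0,0,0],[0,0,0],5],[[0,0,0],[0,0,0],5],[[0,0,0],[0,0,0],5],[[0,0,0],[0,0,0],5],[[0,0,0],[0,0,0],5]]'; python3 d.py 0.467 0.1895 0.004 73.8
```

```text
time_s: 2.28
tcp_pos: [0.4618, 0.197, 0.0049]
tool_rot: [-0.439, -3.109, 0.0]
contact_force: [-0.4, -0.0, -0.8]
opening: 0.998
grip_force: 0.0
time_s: 2.7
tcp_pos: [0.4635, 0.1959, 0.0066]
tool_rot: [0.443, 3.109, 0.001]
contact_force: [-1.0, -0.9, -0.1]
opening: 0.688
grip_force: 0.1
t 2.7 tcp [0.4635 0.1959 0.0066] shift [-0.52 -0.51  0.26] opening 0.688 F [-1.  -0.9 -0.1]
turn [ 0.06  0.06 -0.01]
```

```bash
python3 -m pendant '[[[0,0,0],[0,0,0],8],[[0,0,0],[0,0,0],8],[[0,0,0],[-0.5,-0.5,0.2],8],[[0,0,0],[-0.5,-0.5,0.2],8],[[0,0,0],[-0.5,-0.5,0.2],8]]'
python3 -m pendant '[[[0,0,0],[0,0,0],5],[[0,0,0],[0,0,0],5],[[0,0,0],[0,0,0],5],[[0,0,0],[0,0,0],5],[[0,0,0],[0,0,0],5]]'; python3 -m pendant '[[[0,0,0],[0,0,0],5],[[0,0,0],[0,0,0],5],[[0,0,0],[0,0,-2],5],[[0,0,0],[0,0,-4],5],[[0,0,0],[0,0,-6],5]]';python3 d.py 0.65 -0.10 0.125 73.8
```

```text
time_s: 3.12
tcp_pos: [0.4666, 0.1886, 0.0036]
tool_rot: [-0.445, -3.11, 0.001]
contact_force: [-0.2, 0.3, -0.1]
opening: 0.867
grip_force: 0.0
time_s: 3.53
tcp_pos: [0.4663, 0.1895, 0.0037]
tool_rot: [-0.443, -3.11, -0.0]
contact_force: [0.3, -0.4, -0.8]
opening: 0.64
grip_force: 30.0
time_s: 3.95
tcp_pos: [0.466, 0.1891, 0.0642]
tool_rot: [-0.443, -3.109, 0.001]
contact_force: [0.1, -0.0, 0.3]
opening: 0.641
grip_force: 30.0
t 3.95 tcp [0.466  0.1891 0.0642] shift [-25.74 -22.63  -6.08] opening 0.641 F [ 0.1 -0.   0.3]
turn [-0.05 -0.04 -0.01]
```

```bash
python3 -m pendant '[[[0,0,0],[-0.5,-0.5,-3],5],[[0,0,0],[-2.5,-2,-6],5],[[0,0,0],[-5,-4.5,-7],5],[[0,0,0],[-7.7,-6.9,-7],5],[[0,0,0],[-10.5,-9.3,-7],5]]'
python3 -m pendant '[[[0,0,0],[-2.7,-2.4,0],5],[[0,0,0],[-5.4,-4.8,0],5],[[0,0,0],[-8.1,-7.2,0],5],[[0,0,0],[-10.8,-9.6,0],5],[[0,0,0],[-13.5,-12,0],5]]';python3 d.py 0.652 -0.104 0.028 73.8
```

```text
time_s: 4.37
tcp_pos: [0.5423, 0.0699, 0.1351]
tool_rot: [0.44, 3.108, 0.002]
contact_force: [0.1, 0.1, -0.1]
opening: 0.647
grip_force: 30.0
time_s: 4.78
tcp_pos: [0.6379, -0.0837, 0.1336]
tool_rot: [-0.443, -3.11, -0.0]
contact_force: [1.0, 0.8, -0.7]
opening: 0.645
grip_force: 30.0
t 4.78 tcp [ 0.6379 -0.0837  0.1336] shift [-1.92 -1.55 10.56] opening 0.645 F [ 1.   0.8 -0.7]
turn [ 0.01 -0.02 -0.  ]
```

```bash
python3 -m pendant '[[[0,0,0],[-1.9,-1.6,1],5],[[0,0,0],[-1.9,-1.6,4],5],[[0,0,0],[-1.9,-1.6,7],5],[[0,0,0],[-1.9,-1.6,9.5],5],[[0,0,0],[-1.9,-1.6,10.8],5]]'
python3 -m pendant '[[[0,0,0],[0,0,0],5],[[0,0,0],[0,0,0],5],[[0,0,0],[0,0,0],7.5],[[0,0,0],[0,0,0],7.5],[[0,0,0],[0,0,0],7.5]]';python3 d.py 0.629 0.130 0.17 12
```

```text
time_s: 5.2
tcp_pos: [0.649, -0.1026, 0.0222]
tool_rot: [-0.443, -3.106, 0.0]
contact_force: [-0.9, -0.3, 0.0]
opening: 0.642
grip_force: 30.0
time_s: 5.62
tcp_pos: [0.6523, -0.1029, 0.0275]
tool_rot: [0.442, 3.107, 0.0]
contact_force: [-0.3, -1.2, 0.3]
opening: 0.796
grip_force: 0.0
t 5.62 tcp [ 0.6523 -0.1029  0.0275] shift [  8.69  21.72 -14.26] opening 0.796 F [-0.3 -1.2  0.3]
turn [ 0.12  0.12 61.8 ]
```

```bash
python3 -m pendant '[[[0,0,0],[0,0,-2],7.5],[[0,0,0],[0,0,-5],6],[[0,0,0],[0,0,-8.5],6],[[0,0,0],[0,0,-12],6],[[0,0,0],[0,0,-14.3],6]]'
python3 -m pendant '[[[0,0,7],[1.5,3,0],6],[[0,0,14],[3,6,0],6],[[0,0,21],[4.5,9,0],6],[[0,0,28],[6,12,0],6],[[0,0,35],[7,15,0],6]]'
python3 d.py 0.629 0.130 0.17 12
```

```text
time_s: 6.03
tcp_pos: [0.6525, -0.1032, 0.1736]
tool_rot: [0.442, 3.105, 0.0]
contact_force: [0.7, 0.0, 0.1]
opening: 0.656
grip_force: 0.0
time_s: 6.45
tcp_pos: [0.625, 0.0626, 0.17]
tool_rot: [1.366, 2.829, 0.002]
contact_force: [1.1, 0.2, -1.3]
opening: 0.656
grip_force: 0.0
t 6.45 tcp [0.625  0.0626 0.17  ] shift [5.03 4.5  0.01] opening 0.656 F [ 1.1  0.2 -1.3]
turn [ 0.09 -0.03 26.45]
```

Run:
```python
from h import *
np.set_printoptions(precision=4,suppress=True)
c=camera("top"); hsv=cv2.cvtColor(c["img"],cv2.COLOR_RGB2HSV)
for d in recognise(c,"reject_case"): print(d)
save(c,"t2.png")
c=camera("wrist"); save(c,"w2.png")
hsv=cv2.cvtColor(c["img"],cv2.COLOR_RGB2HSV)
y=world(c,(hsv[...,0]>18)&(hsv[...,0]<32)&(hsv[...,1]>150)); print(len(y))
y=y[(abs(y[:,0]-.629)<.04)&(abs(y[:,1]-.13)<.04)]
for lo,hi in [(.03,.07),(.07,.09),(.09,.11)]:
    s=y[(y[:,2]>=lo)&(y[:,2]<hi)]
    if len(s)>4: print(lo,len(s),cv2.minAreaRect(s[:,:2].astype(np.float32)),s[:,2].max())
```

```text
{'position': [0.6534, -0.1017, 0.0176], 'p': 0.81}
3960
0.03 80 ((0.6282944083213806, 0.1322350949048996), (0.01302331406623125, 0.025837723165750504), 11.155360221862793) 0.06997015085681269
0.07 511 ((0.6301808953285217, 0.13120949268341064), (0.02003559097647667, 0.023441076278686523), 12.522388458251953) 0.08990178548761965
0.09 520 ((0.6298232078552246, 0.13114406168460846), (0.029778888449072838, 0.02340412326157093), 11.60478687286377) 0.10023657054413329
```

The case lies in the bin, and a third view puts the clip at (0.630, 0.131), yaw 12°, top 99 mm up. Next I go above it.

```bash
python3 -m pendant '[[[0,0,7],[1.5,1.2,0],6],[[0,0,14],[3,2.5,0],6],[[0,0,20],[4.2,3.7,0],6],[[0,0,26.4],[5,4.5,0],6],[[0,0,26.4],[5,4.5,0],6]]'
python3 -m pendant '[[[0,0,0],[0,0,0],6],[[0,0,0],[0,0,1],6],[[0,0,0],[0,0,2],6],[[0,0,0],[0,0,3],6],[[0,0,0],[0,0,3],6]]'
python3 d.py 0.6298 0.1307 0.070 12
```

```text
time_s: 7.02
tcp_pos: [0.6299, 0.1304, 0.1691]
tool_rot: [-1.97, -2.447, -0.002]
contact_force: [-0.3, 0.2, -0.3]
opening: 0.654
grip_force: 0.0
time_s: 7.43
tcp_pos: [0.6279, 0.1266, 0.1358]
tool_rot: [-1.967, -2.446, 0.005]
contact_force: [-0.1, 0.1, -0.6]
opening: 0.653
grip_force: 0.0
t 7.43 tcp [0.6279 0.1266 0.1358] shift [0.36 0.3  6.58] opening 0.653 F [-0.1  0.1 -0.6]
turn [-0.24  0.01  0.38]
```

```bash
python3 -m pendant '[[[0,0,0],[0,0,0],5],[[0,0,0],[0,0,0],5]]'
python3 d.py 0.6298 0.1307 0.070 12
```

```text
time_s: 7.6
tcp_pos: [0.6296, 0.1275, 0.1386]
tool_rot: [-1.969, -2.448, 0.0]
contact_force: [0.4, -0.5, -1.1]
opening: 0.563
grip_force: 0.0
t 7.6 tcp [0.6296 0.1275 0.1386] shift [0.31 0.09 6.86] opening 0.563 F [ 0.4 -0.5 -1.1]
turn [-0.02  0.01  0.38]
```

Descend slowly, with a small lateral correction.

```bash
python3 -m pendant '[[[0,0,0.3],[0.2,0,1.5],5],[[0,0,0.3],[0.2,0,3],5],[[0,0,0.3],[0.2,0,4.5],5],[[0,0,0.3],[0.2,0,5.8],5],[[0,0,0.3],[0.2,0,6.8],5]]'
python3 -m pendant '[[[0,0,0],[0,0,0],5],[[0,0,0],[0,0,0],5],[[0,0,0],[0,0,0],5]]'
python3 d.py 0.6298 0.1307 0.070 12
```

```text
time_s: 8.02
tcp_pos: [0.629, 0.1299, 0.0699]
tool_rot: [-1.975, -2.443, 0.0]
contact_force: [0.5, -0.3, 0.5]
opening: 0.548
grip_force: 0.0
time_s: 8.27
tcp_pos: [0.6297, 0.1298, 0.0715]
tool_rot: [1.975, 2.442, 0.001]
contact_force: [-1.4, 0.2, 0.1]
opening: 0.544
grip_force: 0.0
t 8.27 tcp [0.6297 0.1298 0.0715] shift [0.09 0.03 0.15] opening 0.544 F [-1.4  0.2  0.1]
turn [0.06 0.   0.09]
```

```bash
python3 -m pendant '[[[0,0,0],[0,0,0.1],0.5],[[0,0,0],[0,0,0.1],0.5],[[0,0,0],[0,0,0.1],0.5],[[0,0,0],[0,0,0.1],0.5],[[0,0,0],[0,0,0.1],0.5]]'
python3 -m pendant '[[[0,0,0],[0,0,0],0.5],[[0,0,0],[0,0,0],0.5],[[0,0,0],[0,0,0],0.5],[[0,0,0],[0,0,0],0.5],[[0,0,0],[0,0,0],0.5]]'
python3 d.py 0.6298 0.1307 0.070 12
```

```text
time_s: 8.68
tcp_pos: [0.6292, 0.1299, 0.0699]
tool_rot: [1.975, 2.443, 0.0]
contact_force: [-0.6, 0.1, -0.8]
opening: 0.233
grip_force: 4.8
time_s: 9.1
tcp_pos: [0.6291, 0.1299, 0.0697]
tool_rot: [-1.975, -2.443, 0.0]
contact_force: [0.4, -0.2, 0.0]
opening: 0.112
grip_force: 30.0
t 9.1 tcp [0.6291 0.1299 0.0697] shift [ 0.07  0.09 -0.03] opening 0.112 F [ 0.4 -0.2  0. ]
turn [-0.01 -0.    0.09]
```

```bash
python3 -m pendant '[[[0,0,0],[0,0,-1],0.5],[[0,0,0],[0,0,-3],0.5],[[0,0,0],[0,0,-5.5],0.5],[[0,0,0],[0,0,-8],0.5],[[0,0,0],[0,0,-9],0.5]]'
python3 d.py 0.58 -0.105 0.16 11
python3 - <<'E'
from h import *
np.set_printoptions(precision=4,suppress=True)
for n in ["top","scene","wrist"]:
    c=camera(n)
    hsv=cv2.cvtColor(c["img"],cv2.COLOR_RGB2HSV)
    if n=="scene": save(c,"held.png",(200,100,480,310),2.8)
    red=((hsv[...,0]<6)|(hsv[...,0]>174))&(hsv[...,1]>150)
    m=red&(c["z_map"]>0); b=world(c,m)
    # top edge of the lip: foremost strip 37-43 mm high
    k=(b[:,2]>.036)&(b[:,2]<.046)&(b[:,1]<-.03)&(b[:,1]>-.18)&(abs(b[:,0]-(.565-.16*b[:,1]))<.015)
    f=b[k]
    if len(f)>20:
        p=np.polyfit(f[:,1],f[:,0],1); r=f[:,0]-np.polyval(p,f[:,1]); print(n,len(f),"x at y=-.105",np.polyval(p,-.105),"yaw",-np.degrees(np.arctan(p[0])),"sd",r.std(),"z",np.median(f[:,2]))
    k=(b[:,2]<.035)&(b[:,2]>.004)&(b[:,1]<-.03)&(b[:,1]>-.18)&(abs(b[:,0]-(.565-.17*b[:,1]))<.02); f=b[k]
    if len(f)>20: p=np.polyfit(f[:,1],f[:,0],1); print(n,"face n",len(f),"x",np.polyval(p,-.105),"yaw",-np.degrees(np.arctan(p[0])))
    k=(b[:,2]>.068)&(b[:,2]<.08)&(b[:,0]>.56)&(b[:,0]<.76)&(b[:,1]<.02)&(b[:,1]>-.23); f=b[k]
    if len(f)>20: print(n,"rim",cv2.minAreaRect(f[:,:2].astype(np.float32)))
E
```

```text
time_s: 9.52
tcp_pos: [0.6308, 0.1298, 0.1639]
tool_rot: [1.974, 2.44, 0.006]
contact_force: [0.6, 0.2, 0.2]
opening: 0.112
grip_force: 30.0
t 9.52 tcp [0.6308 0.1298 0.1639] shift [-21.9   -9.88   0.34] opening 0.112 F [0.6 0.2 0.2]
turn [ 0.28 -0.01  1.07]
top 270 x at y=-.105 0.5783785860775668 yaw 10.878618415628422 sd 0.001328185318877249 z 0.04052347552336205
top face n 763 x 0.5890060209450358 yaw 10.38685453903468
top rim ((0.6643558740615845, -0.0959099531173706), (0.12493833154439926, 0.18215851485729218), 10.944807052612305)
scene 290 x at y=-.105 0.5773381929613058 yaw 10.868027937424769 sd 0.0016274360430294183 z 0.038544978452237644
scene face n 1459 x 0.576720125744584 yaw 10.86554498377913
scene rim ((0.6668580770492554, -0.09672777354717255), (0.12244636565446854, 0.18128018081188202), 10.812596321105957)
```

View pics/held.png

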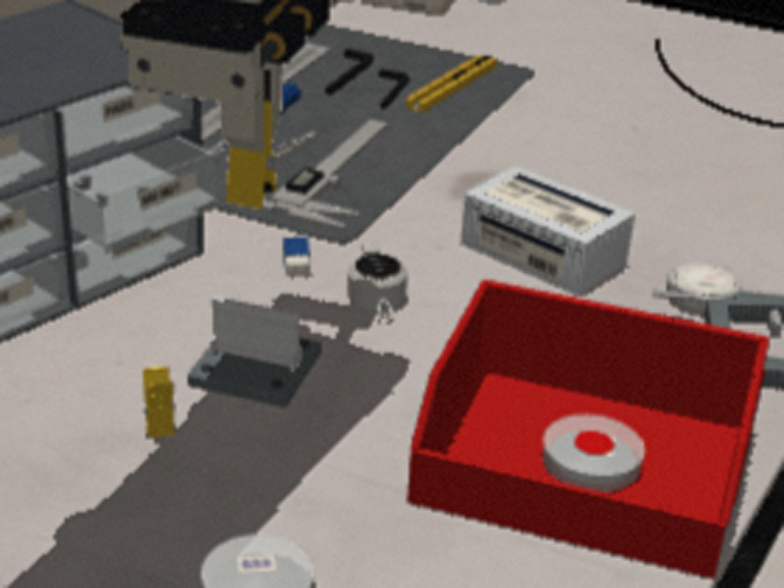

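The clip is in the gripper (crop 250,170) and the case lies in the bin (crop 594,445). The lip runs through x≈0.579 at y=-0.108, top 40 mm up, yaw 10.9°.

```bash
python3 -m pendant '[[[0,0,0.5],[-2,-1,0],0.5],[[0,0,1],[-5,-2.4,0],0.5],[[0,0,1],[-8.3,-3.9,0],0.5],[[0,0,1],[-11.6,-5.4,0],0.5],[[0,0,1],[-14.9,-6.9,0],0.5]]'
python3 -m pendant '[[[0,0,0],[-3,-1.3,0],0.5],[[0,0,0],[-5,-2.2,0],0.5],[[0,0,0],[-6.5,-2.8,0],0.5],[[0,0,0],[-7.1,-3,0],0.5],[[0,0,0],[-7.1,-3,0],0.5]]'
python3 -m pendant '[[[0,0,0],[0,0,3],0.5],[[0,0,0],[0,0,5],0.5],[[0,0,0],[0,0,5],0.5],[[0,0,0],[0,0,5],0.5]]'
python3 d.py 0.5792 -0.108 0.060 11
python3 - <<'E'
from h import *
np.set_printoptions(precision=4,suppress=True)
for n in ["top","scene"]:
    c=camera(n)
    hsv=cv2.cvtColor(c["img"],cv2.COLOR_RGB2HSV)
    save(c,n+"_lip.png",(330,130,490,270),5) if n=="scene" else save(c,n+"_lip.png")
    y=world(c,(hsv[...,0]>18)&(hsv[...,0]<32)&(hsv[...,1]>150))
    y=y[(abs(y[:,0]-.58)<.06)&(abs(y[:,1]+.108)<.06)&(y[:,2]>.05)]
    if len(y)>4: print(n,len(y),y.min(0),y.max(0),cv2.minAreaRect(y[:,:2].astype(np.float32)))
E
```

```text
time_s: 10.08
tcp_pos: [0.5912, -0.0314, 0.158]
tool_rot: [-1.994, -2.425, 0.003]
contact_force: [-0.3, -0.5, -1.0]
opening: 0.111
grip_force: 30.0
time_s: 10.5
tcp_pos: [0.5761, -0.1073, 0.1587]
tool_rot: [-1.999, -2.422, 0.002]
contact_force: [0.9, 0.8, 0.3]
opening: 0.11
grip_force: 30.0
time_s: 10.83
tcp_pos: [0.5764, -0.1039, 0.1086]
tool_rot: [-1.992, -2.425, 0.002]
contact_force: [0.5, -0.1, -0.0]
opening: 0.11
grip_force: 30.0
t 10.83 tcp [ 0.5764 -0.1039  0.1086] shift [-0.46  0.21  4.86] opening 0.11 F [ 0.5 -0.1 -0. ]
turn [-0.17 -0.07  0.2 ]
scene 338 [ 0.5461 -0.1366  0.0746] [ 0.5907 -0.0835  0.2856] ((0.5708823800086975, -0.10760672390460968), (0.023535937070846558, 0.06504026055335999), 25.993356704711914)
```

View pics/scene_lip.png

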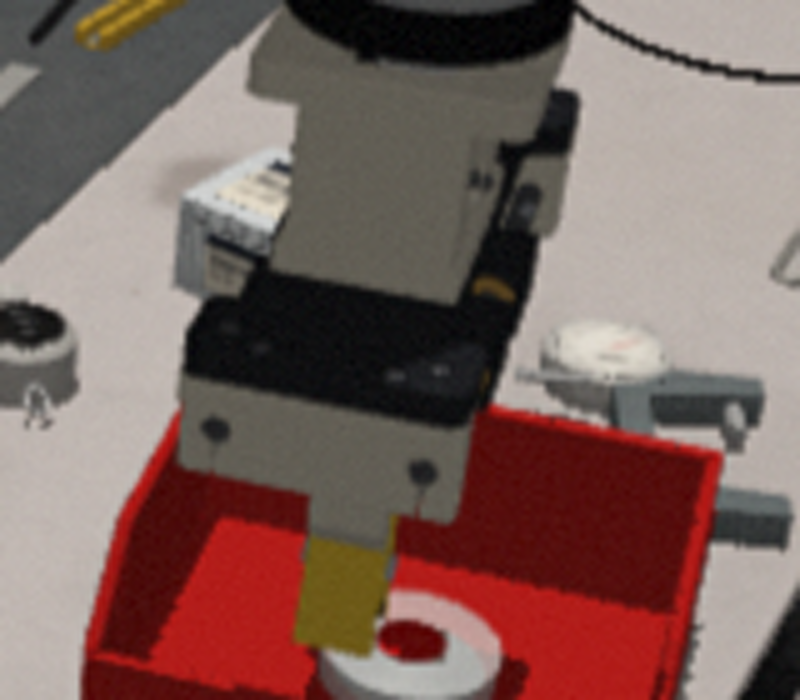

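The clip hangs upright in the fingers above the lip, jaw end at crop (335,640). I'll check where the jaws sit in the tool frame.

```bash
python3 - <<'E'
from h import *
np.set_printoptions(precision=4,suppress=True)
o=observe(); M=R.from_rotvec(o["tool_rot"]); print(o["tcp_pos"])
for n in ["scene","wrist","top"]:
    c=camera(n); hsv=cv2.cvtColor(c["img"],cv2.COLOR_RGB2HSV)
    y=world(c,(hsv[...,0]>18)&(hsv[...,0]<32)&(hsv[...,1]>130))
    t=M.inv().apply(y-o["tcp_pos"])*1000
    t=t[(abs(t[:,0])<25)&(abs(t[:,1])<25)&(t[:,2]>-25)&(t[:,2]<45)]
    print(n,len(t))
    for z in range(-20,45,8):
        s=t[(t[:,2]>=z)&(t[:,2]<z+8)]
        if len(s)>3: print(z,len(s),np.percentile(s,[5,50,95],axis=0)[:,:2].round(1).tolist())
save(c,"x.png")
E
python3 d.py 0.5792 -0.108 0.060 11
```

```text
[ 0.5779 -0.1049  0.1105]
scene 335
-12 4 [[-11.6, -6.5], [-11.2, -5.2], [-10.9, 0.8]]
-4 14 [[-11.6, -8.7], [-5.4, -5.6], [8.4, -1.7]]
4 83 [[-9.8, -9.6], [0.6, -7.2], [11.0, -4.4]]
12 79 [[-10.4, -11.8], [-0.5, -9.4], [10.6, -6.8]]
20 85 [[-10.5, -13.7], [-0.3, -11.4], [10.3, -8.1]]
28 70 [[-10.1, -14.9], [1.0, -12.9], [10.0, -10.6]]
wrist 855
-20 100 [[9.6, -5.4], [12.5, 2.7], [13.0, 6.3]]
-12 84 [[9.6, -5.3], [12.6, 2.9], [13.0, 6.3]]
-4 106 [[-1.6, -5.7], [12.2, -2.1], [12.9, 6.2]]
4 131 [[7.3, -8.1], [11.3, -2.1], [12.9, 8.5]]
12 114 [[5.7, -10.2], [10.8, -6.6], [12.8, 10.6]]
20 140 [[3.4, -11.6], [11.2, -6.5], [12.8, 12.1]]
28 111 [[1.1, -12.7], [11.1, 10.0], [12.8, 14.0]]
top 0
t 11.08 tcp [ 0.578  -0.1055  0.1109] shift [-0.27  0.06  5.09] opening 0.109 F [ 0.5 -0.6 -1.3]
turn [0.11 0.02 0.12]
```

The jaws are centred within 1 mm, with their ends about 36 mm below the TCP. Now I descend.

```bash
python3 -m pendant '[[[0,0,0],[0,0,1.2],0.5],[[0,0,0],[0,0,2.4],0.5],[[0,0,0],[0,0,3.6],0.5],[[0,0,0],[0,0,4.6],0.5],[[0,0,0],[0,0,5],0.5]]'
python3 -m pendant '[[[0,0,0],[0,0,0],0.5],[[0,0,0],[0,0,0],0.5],[[0,0,0],[0,0,0],0.5]]'
python3 d.py 0.5792 -0.108 0.060 11
python3 - <<'E'
from h import *
c=camera("wrist"); save(c,"wl.png")
E
```

```text
time_s: 11.5
tcp_pos: [0.5757, -0.1055, 0.0573]
tool_rot: [-1.995, -2.424, 0.003]
contact_force: [0.0, -0.8, -1.0]
opening: 0.105
grip_force: 30.0
time_s: 11.75
tcp_pos: [0.5774, -0.1059, 0.06]
tool_rot: [1.996, 2.425, 0.0]
contact_force: [0.2, -0.2, 0.8]
opening: 0.111
grip_force: 30.0
t 11.75 tcp [ 0.5774 -0.1059  0.06  ] shift [-0.24  0.14 -0.  ] opening 0.111 F [ 0.2 -0.2  0.8]
turn [0.02 0.01 0.08]
```

View pics/wl.png

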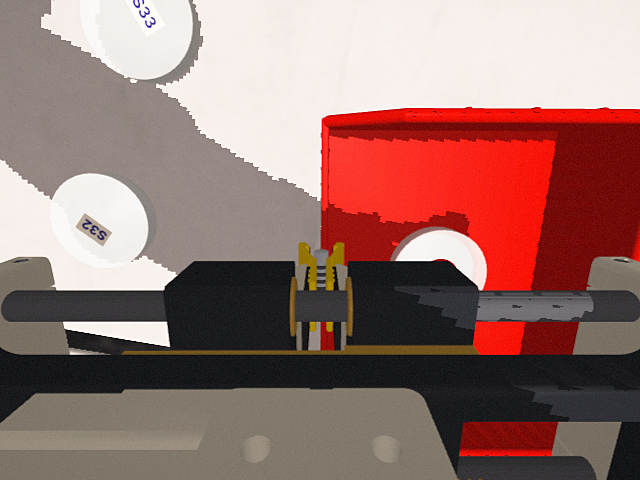

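The wrist view shows the lip at column ~325, between the jaws at columns 303 and 341. Contact force is low, so I release.

```bash
python3 -m pendant '[[[0,0,0],[0,0.1,0],2],[[0,0,0],[0,0.1,0],4],[[0,0,0],[0,0.1,0],6],[[0,0,0],[0,0.1,0],6],[[0,0,0],[0,0.1,0],6]]'
python3 -m pendant '[[[0,0,0],[0,0,0],6],[[0,0,0],[0,0,0],6],[[0,0,0],[0,0,0],6]]'
python3 -m pendant '[[[0,0,0],[0,0,-2],6],[[0,0,0],[0,0,-5],6],[[0,0,0],[0,0,-8.5],6],[[0,0,0],[0,0,-12],6],[[0,0,0],[0,0,-14],6]]'
python3 -m pendant '[[[0,0,0],[3,0,-1],6],[[0,0,0],[6,0,-1],6],[[0,0,0],[9,0,-1],6],[[0,0,0],[12,0,-1],6],[[0,0,0],[12,0,-1],6]]'
python3 - <<'E'
from h import *
np.set_printoptions(precision=4,suppress=True)
o=observe(); print(o["tcp_pos"],o["time_s"],o["contact_force"])
for n in ["scene","top"]:
    c=camera(n); hsv=cv2.cvtColor(c["img"],cv2.COLOR_RGB2HSV)
    if n=="scene": save(c,"fin.png",(310,130,510,320),3)
    y=world(c,(hsv[...,0]>18)&(hsv[...,0]<32)&(hsv[...,1]>130))
    y=y[(abs(y[:,0]-.58)<.05)&(abs(y[:,1]+.106)<.05)&(y[:,2]<.13)]
    for lo in (.01,.03,.05,.07,.085):
        s=y[(y[:,2]>=lo)&(y[:,2]<lo+.02)]
        if len(s)>4: print(n,lo,len(s),s.min(0),s.max(0),cv2.minAreaRect(s[:,:2].astype(np.float32)))
    print([(d['p'],d['position']) for d in recognise(c,"good_case_a")])
E
```

```text
time_s: 12.22
tcp_pos: [0.5782, -0.1055, 0.0599]
tool_rot: [1.996, 2.426, 0.0]
contact_force: [-0.5, 0.7, 0.0]
opening: 0.425
grip_force: 0.0
time_s: 12.47
tcp_pos: [0.578, -0.1055, 0.0597]
tool_rot: [-1.996, -2.426, -0.0]
contact_force: [0.2, 0.2, 0.0]
opening: 0.628
grip_force: 0.0
time_s: 12.88
tcp_pos: [0.5791, -0.1062, 0.2035]
tool_rot: [1.995, 2.423, 0.003]
contact_force: [2.1, -0.3, -0.5]
opening: 0.654
grip_force: 0.0
time_s: 13.3
tcp_pos: [0.554, 0.0195, 0.2094]
tool_rot: [-1.985, -2.431, -0.003]
contact_force: [0.1, 0.3, 0.0]
opening: 0.651
grip_force: 0.0
[0.554  0.0195 0.2094] 13.3 [0.1017 0.2616 0.0313]
scene 0.01 41 [ 0.5688 -0.1172  0.0244] [ 0.577  -0.096   0.0297] ((0.5729374289512634, -0.10665526241064072), (0.006686641369014978, 0.021680284291505814), 5.513921737670898)
scene 0.03 151 [ 0.5667 -0.1178  0.0301] [ 0.5856 -0.0956  0.0498] ((0.5729238390922546, -0.10829482227563858), (0.011820128187537193, 0.02667827159166336), 36.6215934753418)
scene 0.05 144 [ 0.5657 -0.1183  0.0502] [ 0.5885 -0.0954  0.0697] ((0.5731008648872375, -0.10970139503479004), (0.0156055232
[... 157 characters left out ...]
7925), (0.030865788459777832, 0.02337644435465336), 12.565886497497559)
scene 0.085 50 [ 0.5606 -0.1196  0.085 ] [ 0.5938 -0.0935  0.0884] ((0.5770871043205261, -0.10524656623601913), (0.030827179551124573, 0.02299664542078972), 12.679723739624023)
[(0.7, [0.4442, 0.0039, 0.0108]), (0.65, [0.4278, -0.1086, 0.0134])]
top 0.07 6 [ 0.5661 -0.1174  0.0814] [ 0.5688 -0.1141  0.0899] ((0.5674812197685242, -0.11572224646806717), (0.0025308982003480196, 0.0033729816786944866), 3.1808907985687256)
top 0.085 6 [ 0.566  -0.1174  0.0853] [ 0.5688 -0.1141  0.0904] ((0.567392885684967, -0.11576167494058609), (0.00322660687379539, 0.002837258158251643), 88.2375259399414)
[(0.75, [0.4343, -0.1323, 0.0139])]
```

View pics/fin.png

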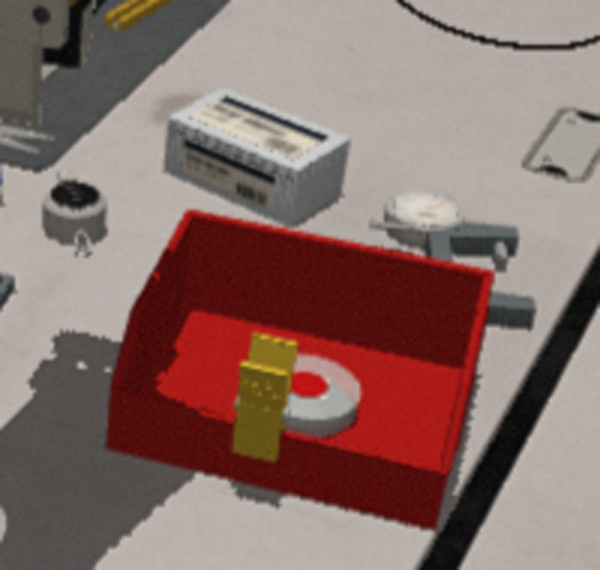

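The clip grips the lip upright and square (crop 262,400), top at 88 mm, jaw ends about 16 mm below the lip's top. The dotted case is in the bin (crop 315,390), and the robot is clear of everything.

```bash
python3 -m pendant '[[[0,0,0],[0,0,0],6],[[0,0,0],[0,0,0],6],[[0,0,0],[0,0,0],6],[[0,0,0],[0,0,0],6],[[0,0,0],[0,0,0],6]]' && python3 -c "
from plant import job_done; print(job_done())"
```

```text
time_s: 13.92
tcp_pos: [0.555, 0.0118, 0.2097]
tool_rot: [1.997, 2.425, -0.0]
contact_force: [0.9, 0.3, 0.1]
opening: 0.652
grip_force: 0.0
the job is handed in; nothing more can be done
None
```

The job is handed in at about 14 s of the 48 s allowed: the red-dot case lies in the bin, the clip grips the front lip upright and square, and I did not touch the two undotted cases; the hand-in gave no verdict.

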